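Put the specimen in the beam and hold the third filter

ROBOT

A 6-joint arm with a two-finger parallel gripper is mounted at the origin on a cart in front of the work surface, level with it; the furniture and walls round the work are solid. World frame = base frame: x ahead of the robot, y to its left, z up, the work surface at z = 0. Lengths are in m, angles in rad, forces in N, time in s.
With the tool pointing down it reaches from about 0.375 to 0.9 m from the base axis. Payload 3.1 kg.
Tool frame: the origin (TCP) lies between the finger pads; the fingertips stand 8 mm ahead of it and the grasp point (between the pads) lies 11 mm behind it; z points along the fingers, y is the line along which they close (so a half turn about z gives the same grasp; the last joint's range is limited). The gripper opens to 87 mm and grips with 3 to 60 N. Pads are 19 mm wide; open, the fingers measure 117 mm over their backs; the gripper's body (75 mm by 190 mm) begins 51 mm behind the grasp point.
Start: joints at [-1.496, 0.527, 1.433, -0, 1.181, -0.178], TCP at [0.156, -0.605, 0.231] pointing down, gripper open.
Joint ranges: [-3.08, 3.08], [-0.75, 2.2], [0.22, 2.44], [-1.43, 4.57], [0, 2.65], [-2.85, 2.85]. Speed limits (rad/s): [2.79, 2.79, 3.14, 3.14, 3.14, 3.14].

INTERFACE

Orientations are given as a unit quaternion [x, y, z, w].
In Python, from rig import robot, vision, job gives the robot as it stands.
- The arm moves only by the shell command python3 -m handwheel 'ROWS' [OPENING] [FORCE]. ROWS is JSON, a list of rows, each a list of 4 numbers: the shift along the tool's x, y, z as a fraction of full scale, then the turn about the tool's z as a fraction of full scale. A call has 1 to 20 rows; each row is the pose to reach, as a shift and turn from the pose commanded when the call began, along the tool's axes at that moment, turning the shorter way round; what a row does not reach only later rows make up. Full scale, the value 1, is 300 mm for a shift and 2 pi rad for a turn. A row lasts 1/12 s, in which the tool goes at most 41.7 mm and 7.16 degrees, less where a joint would pass 70% of its speed; a pose out of reach is approached as far as the arm can. A call with a number of a shift or a turn outside -1 to 1 is refused whole. A call with a gripper value outside its range is refused whole. OPENING is the opening in per cent of the stroke, from 0 (shut) to 100 (fully open), set as the call begins (- or left out, the last holds). The fingers move at their own pace and stop on an object; FORCE is the grip in N (left out, the last holds). Time passes only in rows, so rows that repeat a pose let the fingers close. It gives the time, the measured TCP pose, the force, the opening and the grip force at its end, in the units of the state.
- robot.get_obs(): the state, without advancing time (a new reading comes with each control period).
- vision.camera(name): name is "side" or "top" or "wrist"; returns a dict with "frame" (420x560x3 uint8, red, green, blue), "K" (3x3 intrinsics, pixels), "k1" (the pictures are not rectified: a ray, as slopes to the right and down, at radius r is drawn at 1 + k1 r^2 times it, then the intrinsics apply), "cam_to_world" (4x4, takes a point from camera to world coordinates); the wrist camera has in their place "hand_eye" (4x4, takes a point from camera to tool coordinates, whose origin is the TCP and whose axes are the flange's). Camera axes: x right, y down, z forward; pixel columns grow to the right and rows downward; lengths in m; the calibration is good to about 2 mm. A picture is of the moment at which its call begins: read the wrist's pose just before it. There is no depth.
- job.hand_in(): hands the job in; it is judged then, once.
Trained networks look in the newest picture that a camera, given by its name, has taken for a name from the list of things; names that differ only in an ending like _2 or _b are one class to them, and where a whole thing is asked for, a point or a joint stands for the part that bears it (a point fixed in the world has none). Each returns a list of dicts, best first, with "conf" (0 to 1); they miss things now and then, are a little off and sometimes report something else, mostly with a low value. They report only what shows in the picture. A call takes as long as a camera call.
- vision.look_for(camera, label): "point" ([row, column] in pixels, amid what is visible of it).
- vision.outline_of(camera, label): "mask" (420x560 bool, what is visible of it) and "point" ([row, column] in pixels, amid what is visible of it).
The state is a dict: "time": time; "q": joint angles; "joint_velocities": joint speeds; "joint_torque": joint torques, N m; "position": TCP position; "tool_rot": TCP orientation; "ft_force": force on the tool from outside, world axes, zero at the start; "moment": the same for the moment, N m; "grip_width": finger opening in m; "grip_force": force on a finger pad.
Only numpy, scipy, OpenCV 4.12 (cv2) and the standard library are available. Lean on these libraries where they do the work, as an engineer would, in place of code of your own. Each camera call takes 0.05 s, during which the arm holds its last target. There are 200 camera calls.

TASK

Put the specimen in the light of the fluorescence viewer: hook its carrier over the open part of the steel rail beside the visor, slide it along the rail under the visor until the white line on its handle stands at the red mark, and let go of it. Then turn the filter knob clockwise from its dark stop, counting three clicks, to the third stop and never on towards the fourth, whose filter would bleach the specimen; the knob springs back to dark if let go, so finish while still holding it there. Do not tip the carrier over, and leave the other things on the bench where they are.

Things in the scene. Friction and masses are not known exactly. Their poses are not given: they have to be found in the camera images.
- viewer: Fluorescence viewer, fixed: white lamp house, grey top plate (upper face 140 mm above the bench) jutting to the front as a visor, steel rail before it on two posts. Origin on the bench below the red mark; x from rail to lamp house (away from robot), y along the rail to the left. The visor covers the rail for y -50 to +50 mm, out to x = -12 mm; underside 20 mm above the rail's axis.
- rail_mark (a point): Red mark: point on the axis of the rail (round bar, 12 mm, along y), 115 mm above the bench; a red ring on the rail and a red line over the visor's front edge show it. Axes as the viewer's.
- rail_loading_place (a point): Point on the rail's axis 105 mm to the right (-y of the viewer) of the mark, in the middle of the open part where a carrier can be lowered on from above. Open part: from the visor's edge, 50 mm right of the mark, to the right post's clamp, 145 mm right of it (clamp top 12 mm above the axis).
- carrier_hook (a point): Loose aluminium carrier, about 100 g: two window plates 56 mm wide (y) joined by two bridges, to sit astride the rail. This point lies where the rail's axis is when it hangs: between the plates, 6 mm under the bridges. x across the rail (handle at -x), z up. Gap 16 mm, flaring to 34 mm in the lowest 18 mm; top +10 mm, lowest edge -53 mm. Starts standing on the bench.
- carrier_grip (a point): Centre of the carrier's upright black handle, 12 mm (x) x 16 mm (y) x 36 mm high, white line on its front and top at y = 0; take it from above, fingers closing along y. It is 33 mm in front (-x) of and 42 mm above carrier_hook, so it passes before the visor. Axes as the carrier's.
- filter_knob (a joint): Knob angle, rad: 0 at the dark stop (start), growing clockwise seen from above; a click each 24 degrees: stops at 0.419, 0.838, 1.257 (third), 1.676 (fourth), end at 1.75. A return spring of 0.08 to 0.1 N m pulls it to 0; a spring roller on a pin wheel adds about +/-0.05 N m, climbing out of a stop and falling into the next. It does not stay at a stop when let go.
- filter_knob_grip (a point): On the knob's upright axis, 178 mm above the bench, 70 mm behind the rail: black bar 12 mm thick (y), 38 mm long (x), 30 mm high (top 13 mm above this point, foot 17 mm below) over a 60 mm pin wheel. Axes turn with the knob; at the start x is the viewer's x. Black, violet, blue, green, orange dots meet the white index line on the robot's side at stops 0 to 4.
- vial_amber: Bystander: amber vial with black cap, 24 mm across, 54 mm high; origin under its centre.
- vial_red: Bystander: white vial with red cap, 24 mm across, 54 mm high; origin under its centre.
- puck_green: Bystander: green resin puck, 40 mm across, 22 mm high; origin under its centre.
- puck_blue: Bystander: blue resin puck, 40 mm across, 19 mm high; origin under its centre.

How it is judged:
On the way, in this order (a step that is already met when the one before it is completed fails the run):
1. the carrier sits astride the open part of the rail, beside the visor (y of carrier_hook in the frame of rail_mark between -0.15 and -0.07 m and x of carrier_hook in the frame of rail_mark between -0.006 and 0.006 m and z of carrier_hook in the frame of rail_mark between -0.006 and 0.009 m), for 0.2 s.
2. the carrier hangs on the rail at the red mark, let go (y of carrier_hook in the frame of rail_mark between -0.007 and 0.007 m and x of carrier_hook in the frame of rail_mark between -0.005 and 0.005 m and z of carrier_hook in the frame of rail_mark between -0.005 and 0.004 m and contact force between the fingers and carrier below 0.1 N), for 0.2 s.
3. the knob is held at the third stop (value of joint filter_knob between 1.117 and 1.397 rad and contact force between the fingers and filter_knob above 1 N), for 0.5 s.
At the end, for the whole second after the job is handed in: The carrier hangs at rest on the rail, astride it, within 7 mm of the red mark along the rail, and is touched by nothing of the robot; the fingers hold the filter knob still (more than 1 N) at the third stop, 1.257 rad within 0.14 rad (all of step 2 and all of step 3 and angle between carrier_hook's own z axis and vertical below 0.2 rad and linear speed of carrier below 0.03 m/s and contact force between the arm and carrier below 0.1 N and velocity of joint filter_knob between -0.1 and 0.1 rad/s); the arm keeps its last pose, push and grip.
It fails at once if the knob turned past the third stop towards the fourth (beyond 1.5 rad) (value of joint filter_knob above 1.5 rad).
It fails at once if the carrier tipped over (angle between carrier_hook's own z axis and vertical above 0.8 rad).
It fails at once if a vial or puck was moved by more than 20 mm (distance of any of vial_amber, vial_red, puck_green, puck_blue from where it was at the start of the episode above 0.02 m).
It also fails if it takes over 56 s, if anything falls off the work surface, if the arm or the gripper's body presses on something with over 40 N, if the wrist force passes 120 N, or if a joint passes its speed limit or range.

## Working session

There is one attempt and no reset: what is moved stays moved. The work goes in short steps, Python scripts to look and compute and a shell command to move; the robot and the scene stay as the last step left them, time stands still between calls to the robot, and variables do not carry over. Pictures are saved under pics/ and viewed, at most 13 in all, crops included, and the job is handed in when it is done.

```bash
mkdir -p pics; cat > h.py <<'E'
import numpy as np, cv2
from rig import robot, vision, job
from scipy.spatial.transform import Rotation as R
def snap(n, save=None):
    o=robot.get_obs(); c=vision.camera(n)
    if n=='wrist':
        T=np.eye(4); T[:3,:3]=R.from_quat(o['tool_rot']).as_matrix(); T[:3,3]=o['position']
        c['cam_to_world']=T@np.array(c['hand_eye'])
    if save: cv2.imwrite('pics/'+save+'.png', c['frame'][:,:,::-1])
    return c
def ray(c,p):
    K=np.array(c['K']); d=np.array([(p[1]-K[0,2])/K[0,0],(p[0]-K[1,2])/K[1,1]])
    u=d.copy()
    for _ in range(20): u=d/(1+c['k1']*(u@u))
    T=np.array(c['cam_to_world']); return T[:3,3], T[:3,:3]@np.array([u[0],u[1],1])
def atz(c,p,z):
    o,d=ray(c,p); return o+d*(z-o[2])/d[2]
def proj(c,P):
    T=np.linalg.inv(np.array(c['cam_to_world'])); p=T[:3,:3]@np.array(P)+T[:3,3]
    u=p[:2]/p[2]; u=u*(1+c['k1']*(u@u)); K=np.array(c['K'])
    return np.array([u[1]*K[1,1]+K[1,2],u[0]*K[0,0]+K[0,2]])
def tri(cs,ps):
    A=0;b=0
    for c,p in zip(cs,ps):
        o,d=ray(c,p); d=d/np.linalg.norm(d); M=np.eye(3)-np.outer(d,d); A=A+M; b=b+M@o
    return np.linalg.solve(A,b)
E
python3 - <<'E'
from h import *
np.set_printoptions(precision=4,suppress=True)
cs={}
for n in ('top','side'):
    c=cs[n]=snap(n,n+'0'); print(n,np.array(c['cam_to_world']).round(3).tolist(),c['K'],c['k1'])
    for l in ['viewer','carrier_hook','carrier_grip','filter_knob','filter_knob_grip','vial_amber','vial_red','puck_green','puck_blue','rail_mark']:
        try: print(l,[(np.round(d['point']).tolist(),round(d['conf'],2)) for d in vision.look_for(n,l)[:2]])
        except Exception as e: print(l,e)
o=robot.get_obs(); print(o['time'],o['position'],o['tool_rot'])
E
```

```text
top [[0.028, -0.979, 0.202, 0.133], [-1.0, -0.028, 0.003, 0.043], [0.003, -0.202, -0.979, 1.849], [0.0, 0.0, 0.0, 1.0]] [[533.3067   0.     274.8921]
 [  0.     533.3067 213.2152]
 [  0.       0.       1.    ]] -0.18165004225703937
viewer []
carrier_hook [([229.0, 292.0], 0.65)]
carrier_grip [([232.0, 291.0], 0.74)]
filter_knob [([197.0, 188.0], 0.52)]
filter_knob_grip [([197.0, 189.0], 0.69)]
vial_amber []
vial_red []
puck_green [([227.0, 144.0], 0.47), ([235.0, 389.0], 0.39)]
puck_blue [([243.0, 404.0], 0.42)]
rail_mark [([211.0, 204.0], 0.6)]
side [[-0.955, -0.144, 0.258, 0.158], [-0.295, 0.433, -0.852, 1.223], [0.011, -0.89, -0.456, 0.757], [0.0, 0.0, 0.0, 1.0]] [[418.5349   0.     281.4201]
 [  0.     418.5349 210.1186]
 [  0.       0.       1.    ]] -0.006110735669855208
viewer [([272.0, 249.0], 0.77), ([228.0, 304.0], 0.52)]
carrier_hook [([229.0, 306.0], 0.68), ([199.0, 326.0], 0.55)]
carrier_grip [([230.0, 308.0], 0.78)]
filter_knob [([245.0, 243.0], 0.81)]
filter_knob_grip [([246.0, 246.0], 0.67)]
vial_amber [([336.0, 250.0], 0.57)]
vial_red [([326.0, 211.0], 0.56)]
puck_green [([199.0, 325.0], 0.48)]
puck_blue [([192.0, 330.0], 0.44)]
rail_mark [([273.0, 250.0], 0.64), ([245.0, 246.0], 0.39)]
1.1 [ 0.1563 -0.6051  0.2305] [ 0.992   0.1261 -0.     -0.    ]
```

View pictures.

View pics/top0.png

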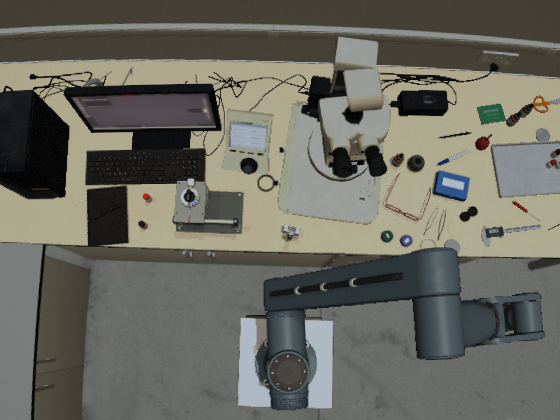

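View pics/side0.png

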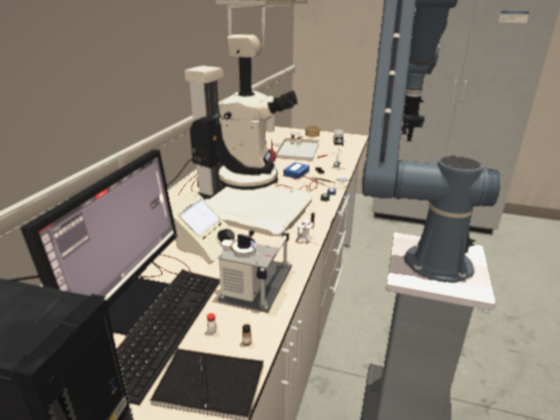

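```bash
cat > t.py <<'E'
from h import *
import pickle
E
python3 - <<'E'
from h import *
np.set_printoptions(precision=4,suppress=True)
t=snap('top');s=snap('side')
import pickle; pickle.dump((t,s),open('ts.pkl','wb'))
for n,a,b in [('grip',(232,291),(230,308)),('knob',(197,188.5),(245.5,244)),('mark',(211,204),(273,250))]:
    P=tri([t,s],[a,b]); print(n,P,proj(t,P)-a,proj(s,P)-b)
E
```

```text
grip [ 0.4389 -0.0097  0.035 ] [1.3062 0.1257] [-0.3097 -1.2712]
knob [0.5306 0.3329 0.1556] [-0.3889 -0.0792] [0.1276 0.4664]
mark [0.5191 0.2976 0.0407] [-3.2425 -0.6042] [0.9671 3.8612]
```

```bash
cat >> h.py <<'E'
def go(P,yaw=0.0):
    "fractions of shift and turn for a TCP target P with tool x at world yaw (tool down)"
    o=robot.get_obs(); M=R.from_quat(o['tool_rot']).as_matrix()
    s=M.T@(np.array(P)-o['position'])/0.3
    y0=np.arctan2(M[1,0],M[0,0]); d=(y0-yaw+np.pi)%(2*np.pi)-np.pi
    print('t %.2f'%o['time'],'pos',np.round(o['position'],4),'yaw %.4f'%y0,'->',np.round(s,4),'turn %.4f'%(d/2/np.pi),'deg %.1f'%np.degrees(d))
E
python3 - <<'E'
from h import *
import pickle
t,s=pickle.load(open('ts.pkl','rb'))
np.set_printoptions(precision=4,suppress=True)
print('eyepiece',tri([t,s],[(165,357),(100,285)]))
print('carrier', atz(t,(232,291),0.095),atz(s,(218,312),0.113)); print('knob',atz(t,(197,188.5),0.178),atz(s,(238,245),0.19))
print('mark', atz(t,(221,205),0.115))
c=snap('wrist'); print(np.array(c['hand_eye']).round(3).tolist(),c['K'][0],c['k1'])
go([0.44,-0.01,0.30]); go([0.40,-0.01,0.30])
E
```

```text
eyepiece [ 0.5713 -0.1766  0.4351]
carrier [ 0.4332 -0.0074  0.095 ] [0.4109 0.0438 0.113 ]
knob [0.524  0.3287 0.178 ] [0.5218 0.3485 0.19  ]
mark [0.4585 0.2792 0.115 ]
[[0.0, -0.964, -0.265, 0.073], [1.0, 0.0, -0.0, -0.0], [0.0, -0.265, 0.964, -0.156], [0.0, 0.0, 0.0, 1.0]] [361.525    0.     289.1155] -0.0570016624788926
t 1.25 pos [ 0.1564 -0.6051  0.2305] yaw 0.2529 -> [ 1.4116 -1.6841 -0.2316] turn 0.0402 deg 14.5
t 1.25 pos [ 0.1564 -0.6051  0.2305] yaw 0.2529 -> [ 1.2825 -1.7174 -0.2316] turn 0.0402 deg 14.5
```

```bash
python3 -m handwheel '[[0.64,-0.86,-0.12,0.04],[0.64,-0.86,-0.12,0.04],[0.64,-0.86,-0.12,0.04],[0.64,-0.86,-0.12,0.04],[0.64,-0.86,-0.12,0.04],[0.64,-0.86,-0.12,0.04],[0.64,-0.86,-0.12,0.04],[0.64,-0.86,-0.12,0.04],[0.64,-0.86,-0.12,0.04]]' 100; python3 -c "
from h import *
go([0.40,-0.01,0.28])"
```

```text
time: 2.0
position: [0.2783, -0.3009, 0.2669]
tool_rot: [1.0, 0.003, -0.0, -0.002]
ft_force: [-0.7, -0.1, 0.0]
grip_width: 0.0869
grip_force: 0.0
t 2.00 pos [ 0.2783 -0.3009  0.2669] yaw 0.0060 -> [ 0.4116 -0.9675 -0.0398] turn 0.0010 deg 0.3
```

```bash
python3 -m handwheel '[[0.41,-0.97,-0.04,0],[0.41,-0.97,-0.04,0],[0.41,-0.97,-0.04,0],[0.41,-0.97,-0.04,0],[0.41,-0.97,-0.04,0],[0.41,-0.97,-0.04,0],[0.41,-0.97,-0.04,0],[0.41,-0.97,-0.04,0],[0.41,-0.97,-0.04,0],[0.41,-0.97,-0.04,0]]'; python3 - <<'E'
from h import *
import pickle
c=snap('wrist','w1'); pickle.dump(c,open('w1.pkl','wb'))
for l in ['carrier_hook','carrier_grip']: print(l,[(np.round(d['point']).tolist(),round(d['conf'],2)) for d in vision.look_for('wrist',l)[:2]])
o=robot.get_obs(); print(o['position'])
E
```

```text
time: 2.83
position: [0.4008, -0.0157, 0.2787]
tool_rot: [1.0, 0.003, 0.0, 0.0]
ft_force: [0.4, -0.2, -0.3]
grip_width: 0.0872
grip_force: 0.0
carrier_hook [([136.0, 277.0], 0.9)]
carrier_grip [([136.0, 275.0], 0.89)]
[ 0.40011903 -0.01727484  0.27846513]
```

View pics/w1.png

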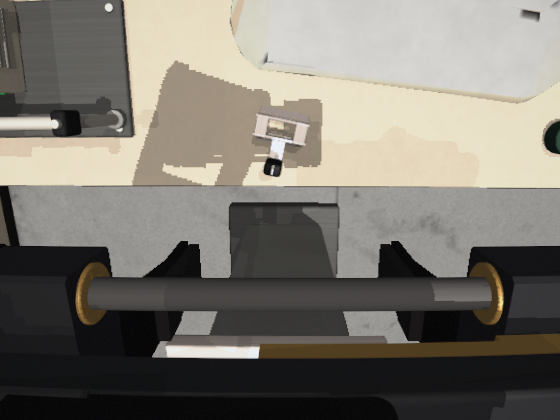

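```bash
python3 -c "
import cv2
i=cv2.imread('pics/w1.png')[95:185,235:325]; cv2.imwrite('pics/w1c.png',cv2.resize(i,None,fx=6,fy=6,interpolation=cv2.INTER_CUBIC))"
```

```text
(no output)
```

View pics/w1c.png

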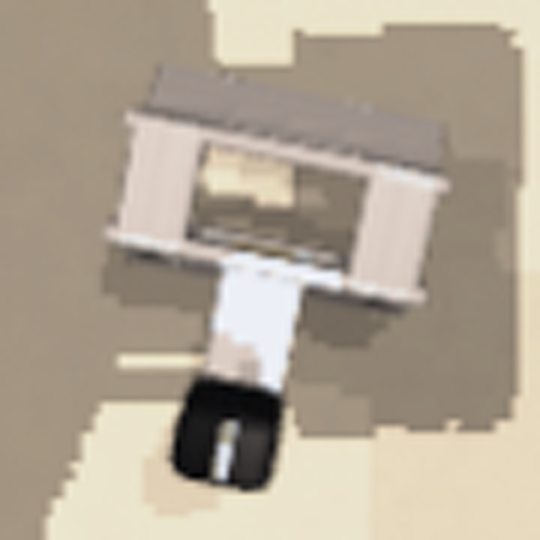

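```bash
python3 - <<'E'
from h import *
import pickle
np.set_printoptions(precision=4,suppress=True)
c=pickle.load(open('w1.pkl','rb'))
q=[(134.7,253.3),(144.7,305),(114.2,256.7),(125.5,309.2)]
P=[atz(c,p,0.063) for p in q]; print(np.array(P))
h=atz(c,(170,272.8),0.113); print('handle',h); hk=np.mean(P,0); print('hook',hk)
d=hk-h; print('yaw from handle',np.arctan2(d[1],d[0]),np.hypot(d[0],d[1]))
for a,b in ((0,1),(2,3)): e=P[a]-P[b]; print('yaw edge',np.arctan2(-e[0],e[1]),np.linalg.norm(e))
E
```

```text
[[ 0.4466  0.0207  0.063 ]
 [ 0.4368 -0.0317  0.063 ]
 [ 0.4668  0.017   0.063 ]
 [ 0.456  -0.0357  0.063 ]]
handle [ 0.419 -0.001  0.113]
hook [ 0.4515 -0.0074  0.063 ]
yaw from handle -0.1952706016257755 0.03317816302953914
yaw edge -0.1848198172712437 0.05339784085126105
yaw edge -0.2029998467040333 0.05374022292603327
```

```bash
python3 -c "
from h import *
go([0.419,-0.001,0.15],-0.195);go([0.419,-0.001,0.085],-0.195)"
```

```text
t 2.98 pos [ 0.4001 -0.0173  0.2785] yaw -0.0001 -> [ 0.0631 -0.0545  0.4282] turn 0.0310 deg 11.2
t 2.98 pos [ 0.4001 -0.0173  0.2785] yaw -0.0001 -> [ 0.0632 -0.0546  0.6448] turn 0.0310 deg 11.2
```

```bash
python3 -m handwheel '[[0.063,-0.054,0.1,0.031],[0.063,-0.054,0.25,0.031],[0.063,-0.054,0.38,0.031],[0.063,-0.054,0.48,0.031],[0.063,-0.054,0.48,0.031],[0.063,-0.054,0.48,0.031]]'; python3 - <<'E'
from h import *
np.set_printoptions(precision=4,suppress=True)
c=snap('wrist','w2')
go([0.419,-0.001,0.085],-0.195)
for z in (.113,.095): print(proj(c,[0.419,-0.001,z]))
i=c['frame'][100:340,160:400,::-1]; cv2.imwrite('pics/w2c.png',cv2.resize(i,None,fx=2.4,fy=2.4))
E
```

```text
time: 3.48
position: [0.4181, -0.0009, 0.1336]
tool_rot: [0.995, -0.098, -0.002, -0.0]
ft_force: [-0.2, -0.1, 0.3]
grip_width: 0.0868
grip_force: 0.0
t 3.53 pos [ 0.4196 -0.0011  0.135 ] yaw -0.1955 -> [-0.002   0.0001  0.1668] turn -0.0001 deg -0.0
[249.1001 289.094 ]
[237.0334 289.1071]
```

View pics/w2c.png

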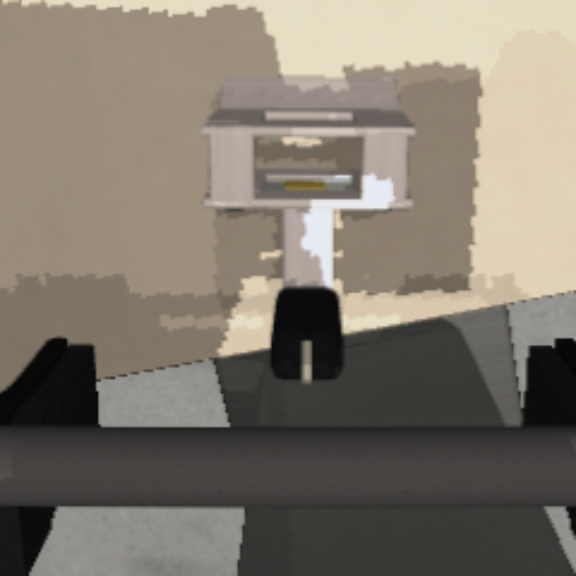

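```bash
python3 -m handwheel '[[-0.002,0,0.1,0],[-0.002,0,0.167,0],[-0.002,0,0.167,0],[-0.002,0,0.167,0]]' && python3 -m handwheel '[[0,0,0,0],[0,0,0,0],[0,0,0,0],[0,0,0,0],[0,0,0,0],[0,0,0,0],[0,0,0,0],[0,0,0,0],[0,0,0,0],[0,0,0,0]]' 0 30
```

```text
time: 3.87
position: [0.4196, -0.0004, 0.0859]
tool_rot: [0.995, -0.097, 0.001, 0.0]
ft_force: [-0.3, -0.2, 0.9]
grip_width: 0.0875
grip_force: 0.0
time: 4.7
position: [0.4185, 0.0003, 0.0844]
tool_rot: [0.995, -0.096, -0.0, -0.0]
ft_force: [-0.6, 0.3, -0.6]
grip_width: 0.0286
grip_force: 0.0
```

```bash
python3 -m handwheel '[[0,0,0,0],[0,0,0,0],[0,0,0,0],[0,0,0,0]]' 0 30 && python3 -m handwheel '[[0,0,-0.05,0],[0,0,-0.12,0],[0,0,-0.24,0],[0,0,-0.36,0],[0,0,-0.5,0],[0,0,-0.6,0],[0,0,-0.6,0]]' && python3 -c "
from h import *
go([0.42,0.13,0.27],-0.0)"
```

```text
time: 5.03
position: [0.4186, 0.0003, 0.0844]
tool_rot: [0.995, -0.096, -0.0, -0.0]
ft_force: [0.1, -0.1, -0.5]
grip_width: 0.0156
grip_force: 30.0
time: 5.62
position: [0.4223, -0.0006, 0.2701]
tool_rot: [0.995, -0.096, 0.007, 0.001]
ft_force: [1.6, -0.1, -0.4]
grip_width: 0.0156
grip_force: 30.0
t 5.62 pos [ 0.4223 -0.0006  0.2701] yaw -0.1930 -> [-0.091  -0.4258 -0.0012] turn -0.0307 deg -11.1
```

```bash
python3 -m handwheel '[[-0.03,-0.13,0,-0.01],[-0.06,-0.26,0,-0.02],[-0.08,-0.36,0,-0.031],[-0.088,-0.42,0,-0.031],[-0.088,-0.425,0,-0.031],[-0.088,-0.425,0,-0.031],[-0.088,-0.425,0,-0.031]]'; python3 - <<'E'
from h import *
import pickle
c=snap('wrist','w3'); pickle.dump(c,open('w3.pkl','wb'))
for l in ['viewer','filter_knob_grip','rail_mark','carrier_hook']: print(l,[(np.round(d['point']).tolist(),round(d['conf'],2)) for d in vision.look_for('wrist',l)[:2]])
go([0.42,0.13,0.27],-0.0)
i=c['frame'][:,:,::-1]; cv2.imwrite('pics/w3b.png',cv2.resize(i,(800,600),interpolation=cv2.INTER_CUBIC))
E
```

```text
time: 6.2
position: [0.4167, 0.1299, 0.2638]
tool_rot: [1.0, 0.001, -0.001, 0.0]
ft_force: [-0.3, 0.4, -1.1]
grip_width: 0.0157
grip_force: 30.0
viewer [([83.0, 121.0], 0.92)]
filter_knob_grip [([52.0, 22.0], 0.71)]
rail_mark [([77.0, 123.0], 0.86)]
carrier_hook [([190.0, 292.0], 0.78)]
t 6.45 pos [0.4172 0.1295 0.2643] yaw -0.0002 -> [ 0.0092 -0.0015 -0.0189] turn -0.0000 deg -0.0
```

View pics/w3b.png

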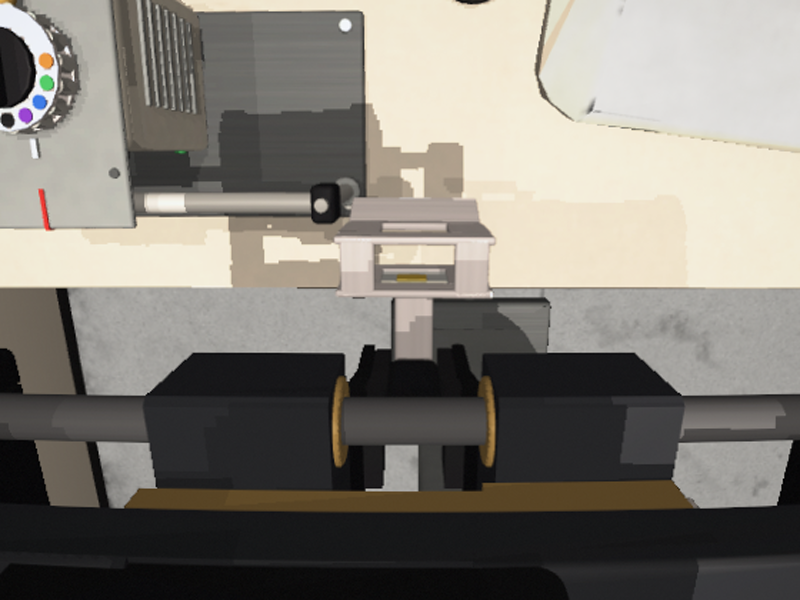

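```bash
python3 - <<'E'
from h import *
import pickle
np.set_printoptions(precision=4,suppress=True)
c=pickle.load(open('w3.pkl','rb')); k=1/1.42857
f=lambda r,cc,z: atz(c,((r+.5)*k-.5,(cc+.5)*k-.5),z)
print('red front',f(228,47.5,.140),'red back',f(190,41.5,.14)); print('corner',f(227,135,.140))
print('rail L',f(203.5,150,.115),'rail R',f(202.2,310,.115)); print('plate front L',f(227.5,3,.14))
print('screw on clamp',f(205,321,.127))
hk=[f(r,cc,0) for r,cc in ()]
# carrier top at z: tcp z +.011(grip) => grip z .2753 ; hook z = .2333; top .2433
for r,cc in ((293,338),(297,491),(238,336),(238,494)): print(f(r,cc,.2433))
E
```

```text
red front [0.4508 0.3341 0.14  ] red back [0.4717 0.3339 0.14  ]
corner [0.4509 0.2832 0.14  ]
rail L [0.4613 0.2858 0.115 ] rail R [0.4616 0.1903 0.115 ]
plate front L [0.4513 0.3608 0.14  ]
screw on clamp [0.4611 0.1818 0.127 ]
[0.4415 0.1566 0.2433]
[0.4401 0.1025 0.2433]
[0.4611 0.1566 0.2433]
[0.4612 0.1023 0.2433]
```

```bash
python3 -m handwheel '[[0.02,-0.11,0,0],[0.038,-0.22,0,0],[0.038,-0.3,0.03,0],[0.038,-0.332,0.1,0],[0.038,-0.332,0.16,0],[0.038,-0.332,0.16,0],[0.038,-0.332,0.16,0],[0.038,-0.332,0.16,0]]'; python3 - <<'E'
from h import *
import pickle
c=snap('wrist'); pickle.dump(c,open('w4.pkl','wb'))
go([0.429,0.229,0.146],0)
i=c['frame'][60:300,60:380,::-1]; cv2.imwrite('pics/w4.png',cv2.resize(i,(800,600),interpolation=cv2.INTER_CUBIC))
E
```

```text
time: 7.12
position: [0.4291, 0.2296, 0.2171]
tool_rot: [1.0, 0.0, 0.001, -0.0]
ft_force: [0.1, -0.7, -1.0]
grip_width: 0.0153
grip_force: 30.0
t 7.17 pos [0.4294 0.2297 0.2175] yaw 0.0003 -> [-0.002   0.0024  0.2383] turn 0.0000 deg 0.0
```

View pics/w4.png

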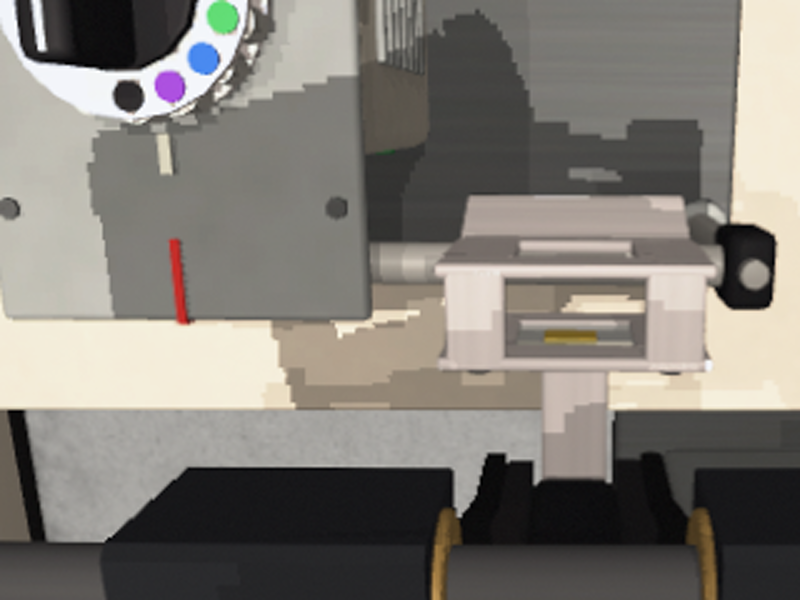

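```bash
python3 - <<'E'
from h import *
import pickle
np.set_printoptions(precision=4,suppress=True)
c=pickle.load(open('w4.pkl','rb'))
f=lambda r,cc,z: atz(c,(60+(r+.5)/2.5-.5,60+(cc+.5)/2.5-.5),z)
print('red front',f(321,183,.140),f(240,175,.14)); print('corner',f(318,370,.140),f(318,5,.14))
print('rail',f(263,400,.115),'clamp',f(272,752,.127))
zt=.2175+.011-.042+.010
P=[f(r,cc,zt) for r,cc in ((368,438),(368,711),(268,436),(268,724))]; print(np.array(P),np.mean(P,0))
E
```

```text
red front [0.4504 0.3337 0.14  ] [0.4719 0.3335 0.14  ]
corner [0.4511 0.2834 0.14  ] [0.4513 0.3829 0.14  ]
rail [0.4619 0.2796 0.115 ] clamp [0.4613 0.1807 0.127 ]
[[0.453  0.2572 0.1965]
 [0.453  0.2019 0.1965]
 [0.4734 0.2568 0.1965]
 [0.4734 0.2001 0.1965]] [0.4632 0.229  0.1965]
```

```bash
python3 -m handwheel '[[-0.003,0,0.05,0],[-0.003,0,0.1,0],[-0.003,0,0.15,0],[-0.003,0,0.19,0],[-0.003,0,0.215,0],[-0.003,0,0.232,0],[-0.003,0,0.232,0],[-0.003,0,0.232,0]]'; python3 - <<'E'
from h import *
go([0.429,0.229,0.146],0)
E
```

```text
time: 7.83
position: [0.4281, 0.23, 0.1474]
tool_rot: [1.0, 0.001, 0.001, -0.0]
ft_force: [0.5, 0.4, -1.2]
grip_width: 0.0156
grip_force: 30.0
t 7.83 pos [0.4281 0.23   0.1474] yaw 0.0010 -> [0.003  0.0034 0.0046] turn 0.0002 deg 0.1
```

```bash
python3 -m handwheel '[[0,0,0,0],[0,-0.02,0,0],[0,-0.06,0,0],[0,-0.11,0,0],[0,-0.16,0,0],[0,-0.21,0,0],[0,-0.26,0,0],[0,-0.31,0,0],[0,-0.335,0,0],[0,-0.345,0,0],[0,-0.345,0,0],[0,-0.345,0,0]]'; python3 - <<'E'
from h import *
import pickle
c=snap('wrist'); pickle.dump(c,open('w5.pkl','wb'))
go([0.429,0.334,0.146],0)
i=c['frame'][60:300,120:440,::-1]; cv2.imwrite('pics/w5.png',cv2.resize(i,(800,600),interpolation=cv2.INTER_CUBIC))
E
```

```text
time: 8.83
position: [0.427, 0.3334, 0.1468]
tool_rot: [1.0, 0.001, -0.0, 0.0]
ft_force: [-0.6, 0.1, -1.6]
grip_width: 0.0156
grip_force: 30.0
t 8.88 pos [0.4271 0.3331 0.1468] yaw 0.0013 -> [ 0.0064 -0.003   0.0027] turn 0.0002 deg 0.1
```

View pics/w5.png

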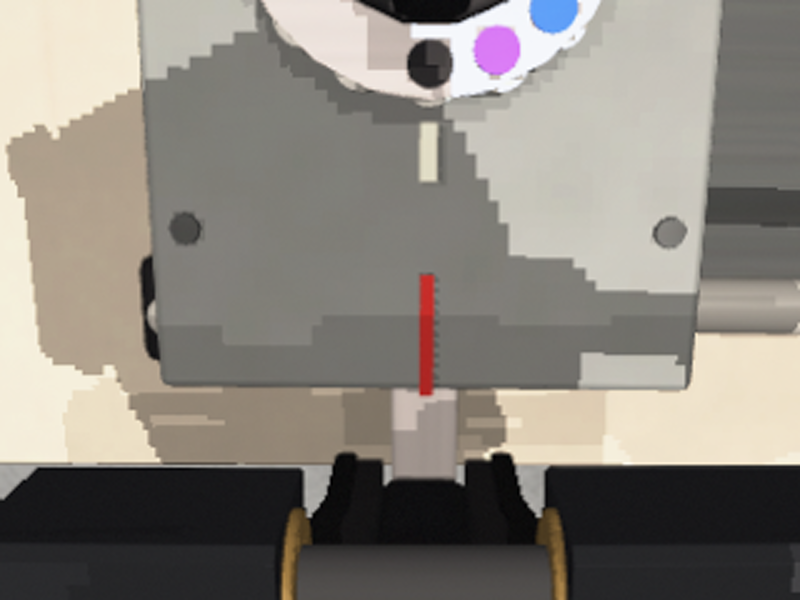

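```bash
python3 -m handwheel '[[0.003,-0.001,0.003,0],[0.003,-0.001,0.006,0],[0.003,-0.001,0.006,0],[0.003,-0.001,0.006,0]]' && python3 -m handwheel '[[0,0,0,0],[0,0,0,0],[0,0,0,0],[0,0,0,0],[0,0,0,0]]' 40; python3 -m handwheel '[[0,0,-0.05,0],[0,0,-0.12,0],[0,0,-0.24,0],[0,0,-0.34,0],[0,0,-0.42,0],[0,0,-0.42,0],[0,0,-0.42,0]]' ; python3 - <<'E'
from h import *
import pickle
c=snap('wrist'); pickle.dump(c,open('w6.pkl','wb'))
np.set_printoptions(precision=4,suppress=True)
for l in ['filter_knob_grip','carrier_grip']: print(l,[(np.round(d['point'],1).tolist(),round(d['conf'],2)) for d in vision.look_for('wrist',l)[:2]])
print('pred handle top',proj(c,[.4285,.334,.175]),'knob top pred',proj(c,[.532,.334,.191]))
go([0.462+.07,0.334,0.25],0)
i=c['frame'][0:300,80:480,::-1]; cv2.imwrite('pics/w6.png',cv2.resize(i,(800,600),interpolation=cv2.INTER_CUBIC))
E
```

```text
time: 9.22
position: [0.4282, 0.3333, 0.1458]
tool_rot: [1.0, 0.0, -0.0, 0.0]
ft_force: [-2.1, -0.3, 5.2]
grip_width: 0.0156
grip_force: 30.0
time: 9.63
position: [0.4284, 0.3337, 0.1449]
tool_rot: [1.0, 0.001, -0.0, 0.0]
ft_force: [0.1, 0.1, -0.5]
grip_width: 0.0338
grip_force: 0.0
time: 10.22
position: [0.429, 0.3342, 0.2725]
tool_rot: [1.0, 0.001, 0.002, -0.001]
ft_force: [0.5, -0.3, -0.1]
grip_width: 0.0346
grip_force: 0.0
filter_knob_grip [([59.1, 292.9], 0.7)]
carrier_grip [([200.9, 290.9], 0.85)]
pred handle top [211.4971 289.7402] knob top pred [ 57.2353 290.0914]
t 10.37 pos [0.4272 0.3333 0.2695] yaw 0.0014 -> [ 0.3494 -0.0019  0.0639] turn 0.0002 deg 0.1
```

View pics/w6.png

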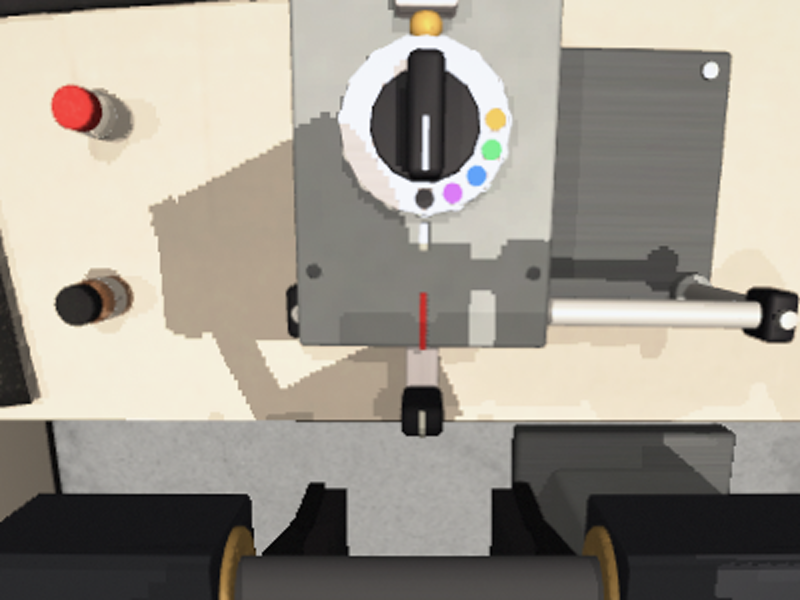

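```bash
python3 -m handwheel '[[0.1,0,0,-0.019],[0.2,0,0,-0.039],[0.3,0,0,-0.058],[0.35,0,0,-0.077],[0.35,0,0,-0.097],[0.35,0,0,-0.116],[0.35,0,0,-0.136],[0.35,0,0,-0.155],[0.35,0,0,-0.175],[0.35,0,0,-0.194],[0.35,0,0,-0.214],[0.35,0,0,-0.233],[0.35,0,0,-0.25]]' && python3 -m handwheel '[[0,0,0,-0.019],[0,0,0,-0.039],[0,0,0,-0.058],[0,0,0,-0.077],[0,0,0,-0.097],[0,0,0,-0.116],[0,0,0,-0.136],[0,0,0,-0.155],[0,0,0,-0.175],[0,0,0,-0.194],[0,0,0,-0.214],[0,0,0,-0.233],[0,0,0,-0.25],[0,0,0,-0.25],[0,0,0,-0.25]]'; python3 - <<'E'
from h import *
import pickle
np.set_printoptions(precision=4,suppress=True)
c=pickle.load(open('w6.pkl','rb'))
f=lambda r,cc,z: atz(c,((r+.5)/2-.5,80+(cc+.5)/2-.5),z)
print('bar ends',f(48,427,.191),f(172,425,.191),'sides',f(110,408,.191),f(110,445,.191))
c=snap('wrist'); pickle.dump(c,open('w7.pkl','wb'))
print(robot.get_obs()['q'])
print(proj(c,[.532,.334,.191]))
for l in ['filter_knob_grip']: print(l,[(np.round(d['point'],1).tolist(),round(d['conf'],2)) for d in vision.look_for('wrist',l)[:2]])
go([0.532,0.334,0.174],np.pi)
i=c['frame'][0:300,80:480,::-1]; cv2.imwrite('pics/w7.png',cv2.resize(i,(800,600),interpolation=cv2.INTER_CUBIC))
E
```

```text
time: 11.45
position: [0.5324, 0.3336, 0.2687]
tool_rot: [0.705, 0.71, -0.002, -0.001]
ft_force: [0.0, -0.1, -1.3]
grip_width: 0.0348
grip_force: 0.0
time: 12.7
position: [0.5326, 0.3337, 0.2693]
tool_rot: [0.001, 1.0, -0.001, -0.002]
ft_force: [-0.5, -0.1, -0.2]
grip_width: 0.0346
grip_force: 0.0
bar ends [0.5513 0.3321 0.191 ] [0.5151 0.3326 0.191 ] sides [0.5334 0.3379 0.191 ] [0.5335 0.3265 0.191 ]
[ 0.3821  0.4944  1.3761  0.      1.2736 -1.1874]
[217.9174 289.4952]
filter_knob_grip [([203.3, 287.5], 0.89)]
t 12.80 pos [0.5329 0.3338 0.27  ] yaw 3.1408 -> [0.0024 0.0008 0.32  ] turn -0.0001 deg -0.0
```

View pics/w7.png

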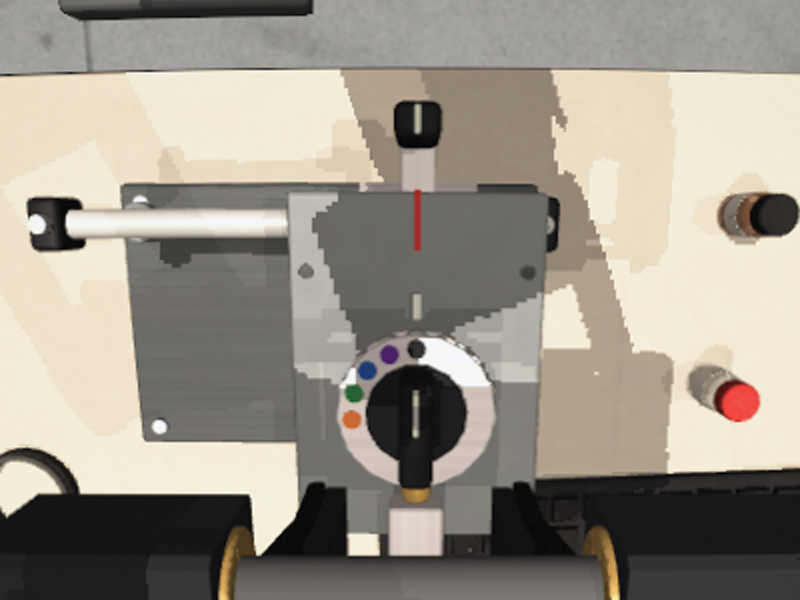

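```bash
python3 -m handwheel '[[0,-0.002,0.1,0],[0,-0.002,0.2,0],[0,-0.002,0.28,0],[0,-0.002,0.32,0],[0,-0.002,0.32,0],[0,-0.002,0.32,0]]' && python3 -m handwheel '[[0,0,0,0],[0,0,0,0],[0,0,0,0],[0,0,0,0],[0,0,0,0],[0,0,0,0],[0,0,0,0]]' 0 45
```

```text
time: 13.3
position: [0.5334, 0.3335, 0.1749]
tool_rot: [-0.0, 1.0, -0.0, -0.0]
ft_force: [0.3, -0.3, 0.7]
grip_width: 0.0345
grip_force: 0.0
time: 13.88
position: [0.5338, 0.3326, 0.1762]
tool_rot: [-0.001, 1.0, -0.001, 0.001]
ft_force: [-0.2, -4.7, 5.3]
grip_width: 0.0117
grip_force: 45.0
```

```bash
python3 -m handwheel '[[0,0,0,0.01],[0,0,0,0.02],[0,0,0,0.03],[0,0,0,0.04],[0,0,0,0.05],[0,0,0,0.06],[0,0,0,0.07],[0,0,0,0.08],[0,0,0,0.09],[0,0,0,0.1],[0,0,0,0.11],[0,0,0,0.12],[0,0,0,0.13],[0,0,0,0.14],[0,0,0,0.15],[0,0,0,0.16],[0,0,0,0.17],[0,0,0,0.18],[0,0,0,0.19],[0,0,0,0.19]]'; python3 - <<'E'
from h import *
o=robot.get_obs(); print(o['moment'],o['q'])
go([0.533,0.333,0.175],np.pi-1.257)
c=snap('wrist'); 
for l in ['filter_knob_grip']: print(l,[(np.round(d['point'],1).tolist(),round(d['conf'],2)) for d in vision.look_for('wrist',l)[:2]])
i=c['frame'][:,:,::-1]; cv2.imwrite('pics/w8.png',cv2.resize(i,(800,600),interpolation=cv2.INTER_CUBIC))
E
```

```text
time: 15.55
position: [0.5332, 0.3316, 0.1762]
tool_rot: [0.562, 0.827, -0.001, 0.001]
ft_force: [-2.0, -6.4, 7.7]
grip_width: 0.0116
grip_force: 45.0
[-1.10113502  0.10419312 -0.01851711] [ 0.38016905  0.59434671  1.47555183 -0.00355687  1.07316301  0.00469328]
t 15.55 pos [0.5332 0.3316 0.1762] yaw 1.9480 -> [0.0046 0.0013 0.0041] turn 0.0101 deg 3.6
filter_knob_grip [([226.6, 288.9], 0.65)]
```

View pics/w8.png

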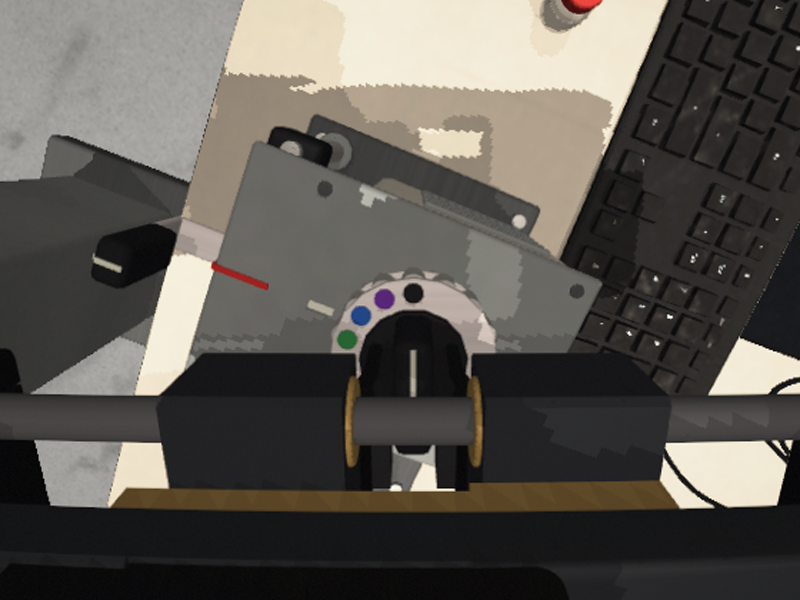

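```bash
python3 - <<'E'
from h import *
np.set_printoptions(precision=4,suppress=True)
c=snap('wrist'); k=.7
f=lambda r,cc,z: atz(c,((r+.5)*k-.5,(cc+.5)*k-.5),z)
K=np.array([.5325,.333])
for z in (.155,.161):
  for n,r,cc,th in (('blk',293,414,0),('vio',299,384,24),('blu',316,361,48),('grn',339,347,72)):
    P=f(r,cc,z)[:2]-K; a=np.degrees(np.arctan2(-P[1],-P[0])) # 0 = toward robot
    print(z,n,P,'ang',-a,'knob',-a+th)
E
```

```text
0.155 blk [-0.0084  0.0218] ang 68.95202968422075 knob 68.95202968422075
0.155 vio [-0.0175  0.0158] ang 42.06224564294153 knob 66.06224564294152
0.155 blu [-0.0229  0.0068] ang 16.46328454890158 knob 64.46328454890158
0.155 grn [-0.0246 -0.0034] ang -7.8472696337609795 knob 64.15273036623903
0.161 blk [-0.009   0.0233] ang 68.90607702438766 knob 68.90607702438766
0.161 vio [-0.0178  0.0175] ang 44.55187846741003 knob 68.55187846741003
0.161 blu [-0.023   0.0088] ang 20.93238933839035 knob 68.93238933839035
0.161 grn [-0.0246 -0.001 ] ang -2.345576492544791 knob 69.6544235074552
```

```bash
python3 -m handwheel '[[0,0,0,0.003],[0,0,0,0.006],[0,0,0,0.009],[0,0,0,0.009],[0,0,0,0.009],[0,0,0,0.009],[0,0,0,0.009],[0,0,0,0.009],[0,0,0,0.009],[0,0,0,0.009],[0,0,0,0.009],[0,0,0,0.009]]'; python3 - <<'E'
from h import *
go([0.533,0.333,0.175],np.pi-1.257)
c=snap('wrist','w9'); T=snap('top')
for l in ['carrier_grip']: print([(np.round(d['point'],1).tolist(),round(d['conf'],2)) for d in vision.look_for('wrist',l)[:2]])
print(proj(c,[.4288,.334,.157]))
print(atz(c,np.array([265.5,103.5])*.7,.175)) if 0 else None
print(job.hand_in())
E
```

```text
time: 16.7
position: [0.5331, 0.3316, 0.1762]
tool_rot: [0.584, 0.812, -0.002, 0.001]
ft_force: [-1.7, -5.7, 7.6]
grip_width: 0.0115
grip_force: 45.0
t 16.70 pos [0.5331 0.3316 0.1762] yaw 1.8936 -> [0.0046 0.0013 0.0041] turn 0.0014 deg 0.5
[([182.8, 100.5], 0.89)]
[185.68739497  93.8176202 ]
the job is handed in; nothing more can be done
None
```

The job is handed in: the carrier hangs on the rail at the red mark, let go, and the gripper holds the filter knob at about 1.25 rad (third stop, by tool angle); no verdict was returned.

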